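# Hang the strainer basket on the swinging drop hook

## Robot

A 6-joint arm with a two-finger parallel gripper is mounted at the origin on the work surface. World frame = base frame: x ahead of the robot, y to its left, z up, the work surface at z = 0. Lengths are in m, angles in rad, forces in N, time in s.
With the tool pointing down it reaches from about 0.425 to 0.95 m from the base axis. Payload 3.5 kg.
Tool frame: the origin (TCP) lies on the centre line of the jaws, within the pads' length; the fingertips stand 14 mm ahead of it and the grasp point (between the pads) lies 5 mm behind it (ctrl.finger_overhang is the distance from the TCP to the fingertips, in m); z points along the fingers, y is the line along which they close (so a half turn about z gives the same grasp; the last joint's range is limited). The gripper opens to 85 mm and grips with 20 to 120 N. Pads are 22 mm wide; open, the fingers measure 114 mm over their backs; the gripper's body (76 mm by 85 mm) begins 54 mm behind the grasp point. The pads swing forward as they close: fully open they stand 13 mm farther back than shut.
Start: joints at [-0.15, 0.286, 1.577, -0, 1.279, -0.15], TCP at [0.675, 0, 0.208] pointing down, gripper open.
Joint ranges: [-2.77, 2.77], [-0.9, 2.22], [0.21, 2.48], [-1.53, 4.67], [0.24, 2.81], [-2.84, 2.84]. Speed limits (rad/s): [2.79, 2.79, 3.14, 3.14, 3.14, 3.14].

## Interface

Orientations are given as a unit quaternion [x, y, z, w].
In Python, from plant import ctrl gives the robot as it stands.
- The arm moves only by the tool send_rows, never from a script. Its argument "moves" is text: rows parted by semicolons, each of 7 numbers parted by spaces: the turn, a rotation vector about the tool's x, y, z in units of 360 degrees (1.0 is 360 degrees), then the shift along the tool's x, y, z in units of 20 cm (1.0 is 20 cm), then the gripper's target within -1 to 1 (fully open at 1, half-way at 0, shut at -1). A call has 1 to 12 rows; each row is the pose to reach, as a shift and turn from the pose commanded when the call began, along the tool's axes at that moment, turning the shorter way round; what a row does not reach only later rows make up. A row lasts 1/8 s, in which the tool goes at most 62.5 mm and 10.7 degrees, less where a joint would pass 70% of its speed; a pose out of reach is approached as far as the arm can. A call with a number of a shift or a turn outside -1 to 1 is refused whole. A call with a gripper value outside its range is refused whole. The fingers move at their own pace and stop on an object; "newtons" is the grip in N (left out, the last holds). Time passes only in rows, so rows that repeat a pose let the fingers close. It gives the time, the measured TCP pose, the force, the opening and the grip force at its end, in the units of the state.
- ctrl.get_state(): the state, without advancing time (a new reading comes with each control period).
- ctrl.read_camera(name): name is "scene" or "side" or "wrist"; returns a dict with "image" (420x560x3 uint8, red, green, blue), "fovy" (degrees; the focal length in pixels is half the picture's height over the tangent of half this angle, whatever the lens; pixels are square), "cx", "cy" (the principal point, pixels), "distortion" ([k1, k2, p1, p2, k3] as OpenCV has them; the pictures are not rectified), "extrinsics" (4x4, takes a point from camera to world coordinates). Camera axes: x right, y up, looking along -z (the intrinsics and any distortion apply to the point x, -y, -z); pixel columns grow to the right and rows downward; lengths in m; the calibration is good to about 2 mm. A picture is of the moment at which its call begins. There is no depth.
- ctrl.sign_off(): hands the job in; it is judged then, once.
The state is a dict: "time": time; "qpos": joint angles; "dq": joint speeds; "joint_efforts": joint torques, N m; "eef_pos": TCP position; "tcp_rot": TCP orientation; "contact_force": force on the tool from outside, world axes, zero at the start; "wrist_torque": the same for the moment, N m; "opening": opening from 0.0 (shut) to 1.0 (fully open); "finger_force": force on a finger pad.
Only numpy, scipy, OpenCV 4.12 (cv2) and the standard library are available. Lean on these libraries where they do the work, as an engineer would, in place of code of your own. Each camera call takes 0.05 s, during which the arm holds its last target. There are 200 camera calls.

## Task

Hang the strainer basket by the front bar of its wire loop on the drop hook, which is swinging. First steady the hook by pressing it lightly back against its rubber buffer with the loop's bar, above the hook's point; wait a moment until it is still, keep it held back there while you lower the bar behind the point into the bend, pause, then ease it forward until it hangs straight down and let go so that it hangs still. Be gentle with the hook and leave the other things on the ledge where they are.

Things in the scene. Friction and masses are not known exactly. Their poses are not given: they have to be found in the camera images.
- basket: steel strainer basket, about 0.2 kg, loose, upright on the ledge: perforated cup 94 mm across, 50 mm high; origin under the cup's centre, z up. A stem from its rim on the -x side carries a black handle block centred at (-92, 0, 122) mm; from the block a level wire loop reaches forward over the cup. Hung by the bar's middle it stays nearly level (under 0.2 rad)
- basket_bar (a point): middle (wire centre) of the straight cross bar at the loop's front, (-8, 0, 122) mm from the basket's origin. Loop of 6 mm wire: side wires 38 mm clear of each other, about 50 mm open from the bar back to the block. Axes as the basket's: x forward from handle to bar, y along the bar, z up. The bar hangs in the hook
- basket_grip (a point): centre of the handle block, 84 mm behind the bar; block 56 mm long (x), 16 mm wide (y), 24 mm high (z). Take it from above, fingers closing along the basket's y. Only the stem (at the block's front end) is below it
- hook: drop hook, a J of 6 mm steel wire, 0.08 kg, on a nearly frictionless pin. Origin on the pin, 300 mm above the ledge; y along the pin (level). Swings only in its x-z plane, by itself does not come to rest. Plumb: z up, x level, pointing away from where the bar must come from. Shank: straight wire at x = +12 mm, z from -34 to -122 mm; a free hook yields to a few tenths of a newton
- hook_bend (a point): where the bar's centre lies when seated: (0, 0, -128) mm in the hook's frame, moving with it. The bend's lowest wire centre is at z = -134 mm; the gap between shank and point is 18 mm
- hook_tip (a point): top of the hook's point, (-12, 0, -101) mm in the hook's frame, on the side the bar comes from; moves with the hook
- stand: fixed steel stand: origin on the ledge straight below the pin, z up, x as the plumb hook's. Post 16 mm thick 135 mm behind the pin (+x) on a 100 x 80 mm base; a 16 mm arm comes forward at 318 mm height to the pin, its end cheeks reaching down to 293 mm and 8 mm in front of the pin. The -x side is open
- stand_stud (a point): clamp on the post, 190 mm up, through which the rubber buffer's stud points at the hook. The buffer (24 mm across, 110 mm below the pin) stands 10 to 32 mm behind the plumb shank: how far differs each time and must be felt. It yields 0.4 mm per newton and ends at 30 N. Against it press the hook with some 3 to 8 N; over 15 N is too hard
- bottle: bystander: upright green glass bottle, 66 mm across, 230 mm tall; origin under its centre
- salad_box: bystander: clear plastic open salad container 130 x 100 x 60 mm; origin under its centre
- flat_can: bystander: flattened aluminium can lying flat, about 145 x 62 x 16 mm; origin under its centre
- scraper: bystander: flat scraper of yellow silicone, about 205 mm long, 55 mm wide, 12 mm high, lying on the ledge; origin under its middle
- brush: bystander: dish brush lying on the ledge, 220 mm long; origin on the ledge beneath it
- mug: bystander: white mug 80 mm across, 90 mm tall; origin under its centre
- jar: bystander: glass jar 70 mm across, 100 mm tall; origin under its centre

How it is judged:
On the way, in this order (a step that is already met when the one before it is completed fails the run):
1. the hook is steadied: the basket presses it back against its buffer with at least 1.5 N, the hook leaning back more than 0.05 rad and still, the bar still above the hook's point, for 0.4 s (contact force between basket and hook above 1.5 N and angle between hook's own z axis and vertical between 0.05 and 0.45 rad and angular speed of hook below 0.25 rad/s and z of basket_bar in the frame of hook above -0.1 m), for 0.4 s.
2. the bar is down behind the point, in the bend, while the hook is still held back (leaning more than 0.05 rad) and still, for 0.25 s (z of basket_bar in the frame of hook below -0.114 m and x of basket_bar in the frame of hook between -0.012 and 0.012 m and y of basket_bar in the frame of hook between -0.018 and 0.018 m and angle between hook's own z axis and vertical above 0.05 rad and angular speed of hook below 0.25 rad/s), for 0.25 s.
At the end, for the whole second after the job is handed in: the basket hangs by its bar in the bend of the hook (bar within 8 mm of the seat along the hook's x, 18 mm sideways, over 120 mm below the pin), clear of the ledge, tilted under 0.35 rad; the hook within 0.15 rad of plumb, turning under 0.6 rad/s, the basket slower than 0.06 m/s (z of basket_bar in the frame of hook below -0.12 m and x of basket_bar in the frame of hook between -0.008 and 0.008 m and y of basket_bar in the frame of hook between -0.018 and 0.018 m and angle between hook's own z axis and vertical below 0.15 rad and angular speed of hook below 0.6 rad/s and linear speed of basket below 0.06 m/s and angle between basket's own z axis and vertical below 0.35 rad and height (world z) of basket above 0.02 m); the robot touches nothing.
It fails at once if the hook is pushed with more than 15 N (contact force between any of basket, the arm, the fingers and hook above 15 N).
It fails at once if a bystander is moved by more than 25 mm (distance of any of bottle, salad_box, flat_can, scraper, brush, mug, jar from where it was at the start of the episode above 0.025 m).
It also fails if it takes over 72 s, if anything falls off the work surface, if the arm or the gripper's body presses on something with over 40 N, if the wrist force passes 120 N, or if a joint passes its speed limit or range.

## Working session

There is one attempt and no reset: what is moved stays moved. The work goes in short steps, Python scripts to look and compute and a tool call to move; the robot and the scene stay as the last step left them, time stands still between calls to the robot, and variables do not carry over. Pictures are saved under pics/ and viewed, at most 10 in all, crops included, and the job is handed in when it is done.

Besides the shell and the picture viewer there is one more tool, called after "Emit:" as name(argument=value, ...), one argument or row to a line, values as JSON. send_rows: Moves the arm, as the interface text tells. Its arguments: {"type":"object","properties":{"moves":{"type":"string"},"newtons":{"type":"number"}},"required":["moves"]}

```bash
mkdir -p pics; ls; cat > h.py <<'E'
import numpy as np, cv2
from plant import ctrl
from scipy.spatial.transform import Rotation as R
def K(c):
    f=210/np.tan(np.radians(c["fovy"])/2)
    return np.array([[f,0,c["cx"]],[0,f,c["cy"]],[0,0,1.]]),np.array(c["distortion"],float)
def ray(c,uv):
    k,d=K(c); p=cv2.undistortPoints(np.array([[uv]],float),k,d)[0,0]
    E=np.array(c["extrinsics"]); v=E[:3,:3]@np.array([p[0],-p[1],-1.]); return E[:3,3],v/np.linalg.norm(v)
def plane(c,uv,z):
    o,v=ray(c,uv); return o+v*(z-o[2])/v[2]
def tri(cs,uvs):
    A=0;b=0
    for c,u in zip(cs,uvs):
        o,v=ray(c,u); P=np.eye(3)-np.outer(v,v); A=A+P; b=b+P@o
    return np.linalg.solve(A,b)
def proj(c,X):
    E=np.array(c["extrinsics"]); q=(np.atleast_2d(X)-E[:3,3])@E[:3,:3]
    q=q*[1,-1,-1]; k,d=K(c)
    return cv2.projectPoints(q,np.zeros(3),np.zeros(3),k,d)[0][:,0]
def cam(n,save=None):
    c=ctrl.read_camera(n)
    if save:
        cv2.imwrite("pics/"+save,cv2.cvtColor(c["image"],cv2.COLOR_RGB2BGR))
        import pickle; pickle.dump(c,open("pics/"+save+".pkl","wb"))
    return c
def load(s):
    import pickle; return pickle.load(open("pics/"+s+".pkl","rb"))
E
python3 - <<'E'
from h import *
for n in("scene","side","wrist"):
    c=cam(n,n+"0.png"); print(n,c["fovy"],np.round(c["extrinsics"],3).tolist())
s=ctrl.get_state(); print(s)
a=cv2.imread("pics/scene0.png");b=cv2.imread("pics/side0.png")
E
```

```text
pics
scene 56.07235349706609 [[-0.182, -0.77, 0.612, 1.331], [0.983, -0.145, 0.111, 0.129], [0.003, 0.622, 0.783, 1.139], [0.0, 0.0, 0.0, 1.0]]
side 56.01992656279417 [[-0.953, 0.199, -0.229, 0.273], [-0.304, -0.606, 0.735, 0.935], [0.008, 0.77, 0.638, 1.026], [0.0, 0.0, 0.0, 1.0]]
wrist 61.78979032799477 [[1.0, -0.001, 0.001, 0.675], [0.0, 0.95, 0.311, 0.082], [-0.002, -0.311, 0.95, 0.373], [0.0, 0.0, 0.0, 1.0]]
{'time': 0.15, 'qpos': array([-1.50003141e-01,  2.87007144e-01,  1.57783825e+00,  1.61379247e-05,
        1.27857879e+00, -1.50000800e-01]), 'dq': array([-8.24168129e-04, -3.12605147e-03, -6.23039542e-03, -9.14240632e-05,
        4.30476984e-04, -1.21271530e-04]), 'joint_efforts': array([ 7.91554030e-04, -4.06602967e+01, -2.93140125e+01, -8.94972595e-05,
        3.96185191e-03, -2.97825103e-06]), 'eef_pos': array([6.74454431e-01, 1.14186431e-04, 2.07136311e-01]), 'tcp_rot': array([ 7.07108961e-01,  7.07104008e-01, -5.37286434e-04, -7.41626303e-04]), 'contact_force': array([-0.2248317 , -0.09616898,  0.50816671]), 'wrist_torque': array([0.02869717, 0.01828835, 0.00865064]), 'finger_force': 0.0, 'opening': 0.9981492282955626}
```

View pics/scene0.png

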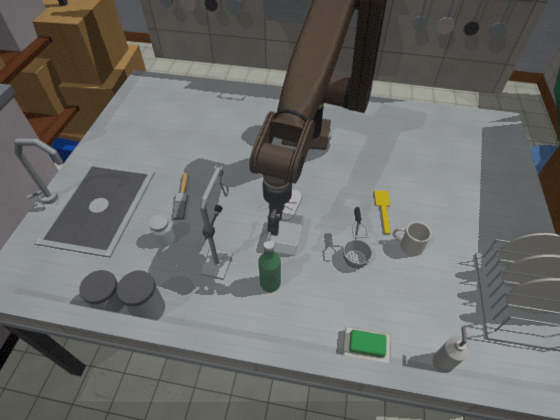

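View pics/side0.png

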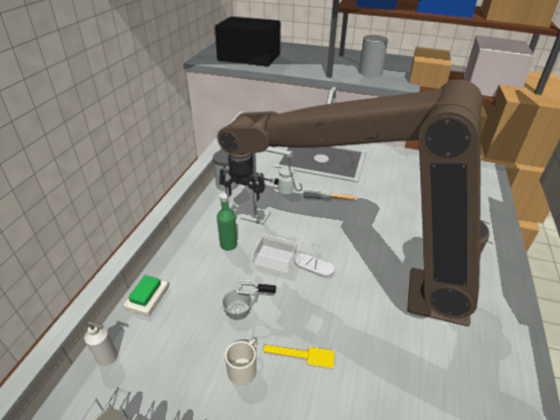

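Scene: basket cup at about (357,257), its handle at (357,215). The stand base is at (216,264) with the post top near (208,195), and its arm runs to about (218,172). In the side view the basket cup is at (237,303) and the handle at (266,289). I'll enlarge these areas.

```bash
python3 - <<'E'
from h import *
a=cv2.imread("pics/scene0.png");b=cv2.imread("pics/side0.png")
r=lambda im,x,y,w,h,s=None:cv2.resize(im[y:y+h,x:x+w],(400,300),interpolation=cv2.INTER_CUBIC)
A=r(a,170,155,160,120); B=r(a,300,180,160,120)
C=r(b,200,150,160,120); D=r(b,200,250,160,120)
cv2.imwrite("pics/m0.png",np.vstack([np.hstack([A,B]),np.hstack([C,D])]))
E
```

```text
(no output)
```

View pics/m0.png

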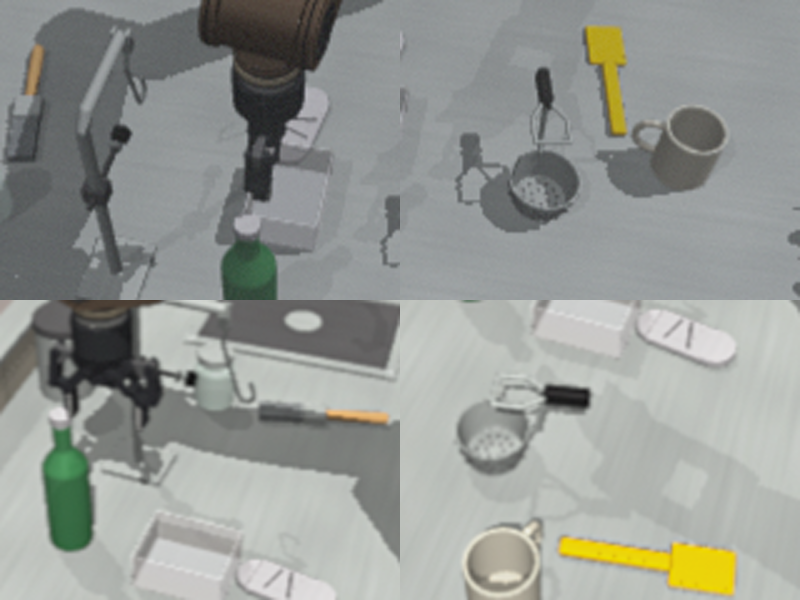

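Crops, in full-picture pixels:

| Point | Scene | Side |
|---|---|---|
| Arm tip | (219,169) | (290,154) |
| Hook bend | (225,196) | (298,189) |
| Buffer | (218,208) | (276,182) |
| Handle block | (357,215) | (267,288) |
| Loop bar | (360,237) | (238,287) |
| Cup rim centre | (358,253) | (237,302) |

```bash
python3 - <<'E'
from h import *
s=load("scene0.png");d=load("side0.png");w=load("wrist0.png")
def t(n,a,b):
    X=tri([s,d],[a,b]); print(n,np.round(X,4),"res",np.round(proj(s,X)[0]-a,1),np.round(proj(d,X)[0]-b,1))
t("rim",(358,252.8),(237.2,302)); t("blk",(357.2,215.2),(266.8,288.4)); t("bar",(360.4,237.2),(238.4,286.8))
t("bend",(225.5,196),(298,189)); t("buf",(218,208),(276,182)); t("armend",(219,169),(290,154))
print("rim@.05",plane(s,(358,252.8),.05),plane(d,(237.2,302),.05))
print("armend@.326",plane(s,(219,168.5),.326)); print("posttop@.326",plane(s,(204,204),.326)); print("base post",plane(s,(216,263),.01))
print("clamp@.19",plane(s,(208,232),.19)); print("bottle",plane(d,(228,248),0),plane(s,(270,288),0))
print("box",plane(s,(284,238),.03))
E
```

```text
rim [0.6058 0.2537 0.0424] res [-0.6 -0.7] [-0.8  0.6]
blk [0.5147 0.2343 0.1209] res [-0.3 -0.3] [-0.4  0.3]
bar [0.597  0.2505 0.1162] res [-0.2 -0.2] [-0.3  0.2]
bend [ 0.5437 -0.1995  0.1647] res [-1.1 -1.9] [-1.3  1.4]
buf [ 0.6216 -0.1953  0.1883] res [0.1 0.1] [ 0.1 -0.1]
armend [ 0.5736 -0.1917  0.3159] res [-0.4 -0.8] [-0.5  0.6]
rim@.05 [0.61330436 0.25500693 0.05      ] [0.60170084 0.25600664 0.05      ]
armend@.326 [ 0.58369882 -0.18636011  0.326     ]
posttop@.326 [ 0.71764258 -0.18911284  0.326     ]
base post [ 0.71296471 -0.19845259  0.01      ]
clamp@.19 [ 0.71473088 -0.19888593  0.19      ]
bottle [0.74148844 0.00461593 0.        ] [ 0.76415278 -0.00661776  0.        ]
box [0.58709289 0.00649725 0.03      ]
```

View pics/wrist0.png

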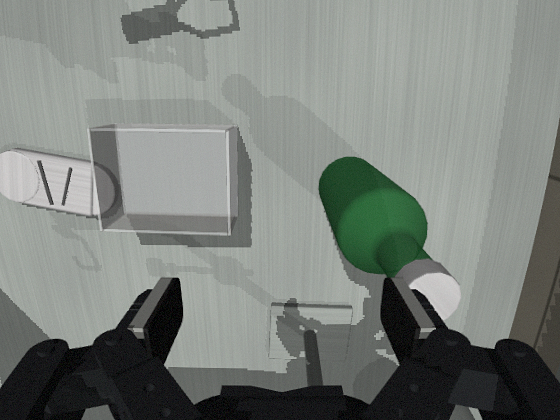

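The wrist view shows the stand base edge at (271,303)-(352,306), the salad box, and the bottle to the right of the jaws. Next I'll plan the pregrasp.

```bash
cat >> h.py <<'E'
import json,os
def getcmd():
    if os.path.exists("cmd.json"):
        p,q=json.load(open("cmd.json")); return np.array(p),R.from_quat(q)
    return np.array([.675,0,.208]),R.from_quat([2**-.5,2**-.5,0,0])
def done(row):   # record last row executed
    p,r=getcmd(); row=np.array(row,float)
    p2=p+r.apply(row[3:6]*.2); r2=r*R.from_rotvec(row[:3]*2*np.pi)
    json.dump([p2.tolist(),r2.as_quat().tolist()],open("cmd.json","w"))
def ori(yaw,tilt):
    f=np.array([np.cos(yaw),np.sin(yaw),0]);Z=np.array([0,0,1.]);l=np.cross(Z,f)
    z=f*np.sin(tilt)-Z*np.cos(tilt); x=np.cross(l,z)
    return R.from_matrix(np.c_[x,l,z])
def rel(p,r):
    p0,r0=getcmd(); return np.round(np.r_[(r0.inv()*r).as_rotvec()/2/np.pi,r0.inv().apply(p-p0)/.2],4)
E
python3 - <<'E'
from h import *
w=load("wrist0.png")
for uv in[(271,303),(352,306),(268,358),(351,361)]: print(uv,plane(w,uv,.012))
yaw=.2;t=np.radians(15);r=ori(yaw,t);z=r.apply([0,0,1])
f=np.array([np.cos(yaw),np.sin(yaw),0])
blk=np.array([.5145,.2345,.122]); g=blk-.005*f; T=g+.005*z
print(T, "grasp",rel(T,r)); print("pre",rel(T-.1*z,r), T-.1*z)
E
```

```text
(271, 303) [ 0.6622118  -0.15056281  0.012     ]
(352, 306) [ 0.7592854  -0.15513159  0.012     ]
(268, 358) [ 0.65749622 -0.23279396  0.012     ]
(351, 361) [ 0.76426226 -0.2384157   0.012     ]
[0.51086797 0.23376375 0.11717037] grasp [-0.0369 -0.0301 -0.28    1.1688 -0.8207  0.4541]
pre [-0.0369 -0.0301 -0.28    1.1431 -0.9475 -0.0288] [0.48550198 0.22862181 0.21376295]
```

Emit:
send_rows(
  moves="-0.01 -0.01 -0.07 0.3 -0.3 -0.15 1; -0.0369 -0.0301 -0.28 0.6 -0.6 -0.15 1; -0.0369 -0.0301 -0.28 0.9 -0.9 -0.15 1; -0.0369 -0.0301 -0.28 0.98 -0.94 -0.1 1; -0.0369 -0.0301 -0.28 0.98 -0.94 -0.1 1; -0.0369 -0.0301 -0.28 0.98 -0.94 -0.1 1; -0.0369 -0.0301 -0.28 0.98 -0.94 -0.1 1; -0.0369 -0.0301 -0.28 0.98 -0.94 -0.1 1; -0.0369 -0.0301 -0.28 0.98 -0.94 -0.1 1; -0.0369 -0.0301 -0.28 0.98 -0.94 -0.1 1; -0.0369 -0.0301 -0.28 0.98 -0.94 -0.1 1; -0.0369 -0.0301 -0.28 0.98 -0.94 -0.1 1",
)

```text
time: 1.65
eef_pos: [0.4869, 0.196, 0.2281]
tcp_rot: [-0.098, 0.987, 0.013, 0.13]
contact_force: [0.7, 0.5, -0.7]
opening: 1.001
finger_force: 0.0
```

```bash
python3 - <<'E'
from h import *
done([-0.0369,-0.0301,-0.28,.98,-.94,-.1])
s=ctrl.get_state(); p,r=getcmd(); print(s["time"],s["eef_pos"],p,s["tcp_rot"],r.as_quat(),s["contact_force"])
c=cam("wrist","w1.png"); cs=cam("scene","s1.png"); cd=cam("side","d1.png")
cr=lambda im,x,y:cv2.resize(im[y:y+120,x:x+160],(400,300),interpolation=cv2.INTER_CUBIC)
a=cv2.imread("pics/s1.png");b=cv2.imread("pics/d1.png");w=cv2.imread("pics/w1.png")
cv2.imwrite("pics/m1.png",np.vstack([np.hstack([cr(a,170,155),cv2.resize(w,(400,300))]),np.hstack([cr(b,200,120),cr(b,200,250)])]))
E
```

```text
1.65 [0.48691603 0.19601901 0.22810672] [0.487 0.196 0.228] [-0.09817384  0.98659706  0.01317943  0.12967054] [-0.09888266  0.98650154  0.01317967  0.12985847] [ 0.72984112  0.48527062 -0.66240456]
```

View pics/m1.png

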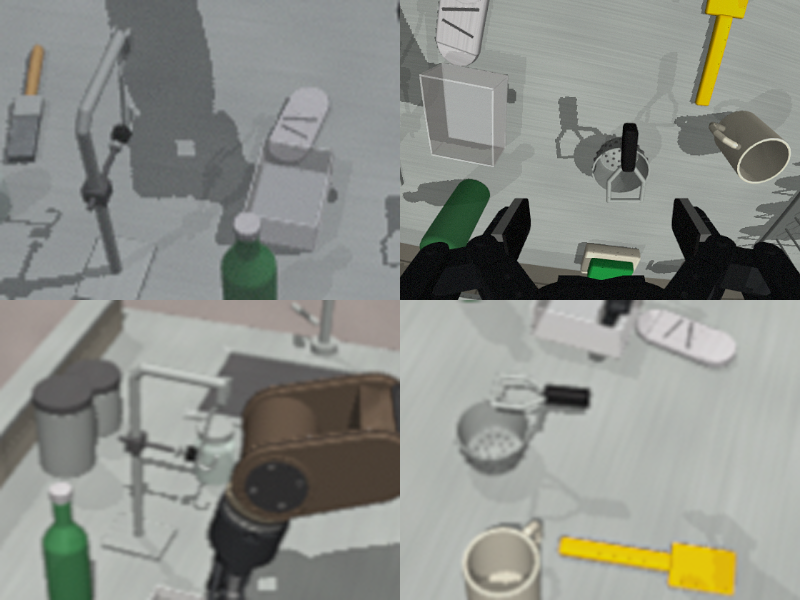

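The wrist camera shows the block at about (320,207) and the bar at about (318,280) in full pixels. In the side view the stand clamp is at (253,177), the arm corner at (253,149), the arm end at (289,153) and the post foot at (255,216).

```bash
python3 - <<'E'
from h import *
s=load("s1.png");d=load("d1.png");w=load("w1.png");s0=load("scene0.png");d0=load("side0.png")
def t(n,cs,us):
    X=tri(cs,us); print(n,np.round(X,4),"res",*[np.round(proj(c,X)[0]-u,1) for c,u in zip(cs,us)])
t("blk",[s0,d,w],[(357.2,215.2),(266.8,288.4),(320.6,207)])
t("bar",[s0,d,w],[(360.4,237.2),(238.4,286.8),(317.8,280)])
t("clamp",[s,d],[(208,231.8),(252.8,176.8)]);t("armend",[s,d],[(218.8,169),(288.8,153.2)])
t("corner",[s,d],[(204,203),(253,149)]);t("buf",[s,d],[(218,209),(276,181)]);t("foot",[s,d],[(216,262),(255,216)])
yaw=.2;tt=np.radians(15);r=ori(yaw,tt);z=r.apply([0,0,1]);f=np.array([np.cos(yaw),np.sin(yaw),0])
g=np.array([.5145,.2345,.122])-.005*f
print("grasp",rel(g+.005*z,r)," pre",rel(g-.05*z,r))
E
```

```text
blk [0.515  0.2353 0.1221] res [ 0.1 -0.4] [-0.6  0.3] [-1.3 -0.8]
bar [0.5974 0.2529 0.1193] res [ 0.7 -0.6] [-0.8  0.1] [-3.  -1.7]
clamp [ 0.7136 -0.1992  0.1888] res [0.1 0.1] [ 0.1 -0.1]
armend [ 0.5774 -0.1906  0.3194] res [-0.3 -0.6] [-0.4  0.5]
corner [ 0.7063 -0.1938  0.3133] res [0.3 0.5] [ 0.3 -0.3]
buf [ 0.6238 -0.1959  0.1896] res [-0.4 -0.6] [-0.4  0.4]
foot [ 0.7074 -0.1993  0.0017] res [0.5 0.8] [ 0.6 -0.6]
grasp [ 0.     -0.     -0.     -0.0057  0.1612  0.5753]  pre [ 0.     -0.     -0.     -0.0057  0.1613  0.3003]
```

Emit:
send_rows(
  moves="0 0 0 -0.006 0.165 0.15 1; 0 0 0 -0.006 0.165 0.3 1; 0 0 0 -0.006 0.165 0.45 1; 0 0 0 -0.006 0.165 0.575 1; 0 0 0 -0.006 0.165 0.575 1; 0 0 0 -0.006 0.165 0.575 -1; 0 0 0 -0.006 0.165 0.575 -1; 0 0 0 -0.006 0.165 0.575 -1; 0 0 0 -0.006 0.165 0.575 -1; 0 0 0 -0.006 0.165 0.575 -1; 0 0 0 -0.006 0.165 0.575 -1; 0 0 0 -0.006 0.165 0.575 -1",
  newtons=50,
)

```text
time: 3.3
eef_pos: [0.5107, 0.2345, 0.1174]
tcp_rot: [-0.099, 0.987, 0.013, 0.13]
contact_force: [0.0, -0.5, 1.3]
opening: -0.001
finger_force: 0.0
```

```bash
python3 - <<'E'
from h import *
done([0,0,0,-.006,.165,.575])
print(getcmd()[0])
cam("wrist","w2.png");cam("scene","s2.png");cam("side","d2.png")
a=cv2.imread("pics/s2.png");b=cv2.imread("pics/d2.png");w=cv2.imread("pics/w2.png")
cr=lambda im,x,y:cv2.resize(im[y:y+120,x:x+160],(400,300),interpolation=cv2.INTER_CUBIC)
cv2.imwrite("pics/m2.png",np.vstack([np.hstack([cr(a,290,170),cr(a,170,145)]),np.hstack([cr(b,190,235),cv2.resize(w,(400,300))])]))
E
```

```text
[0.51074948 0.23451699 0.1172397 ]
```

View pics/m2.png

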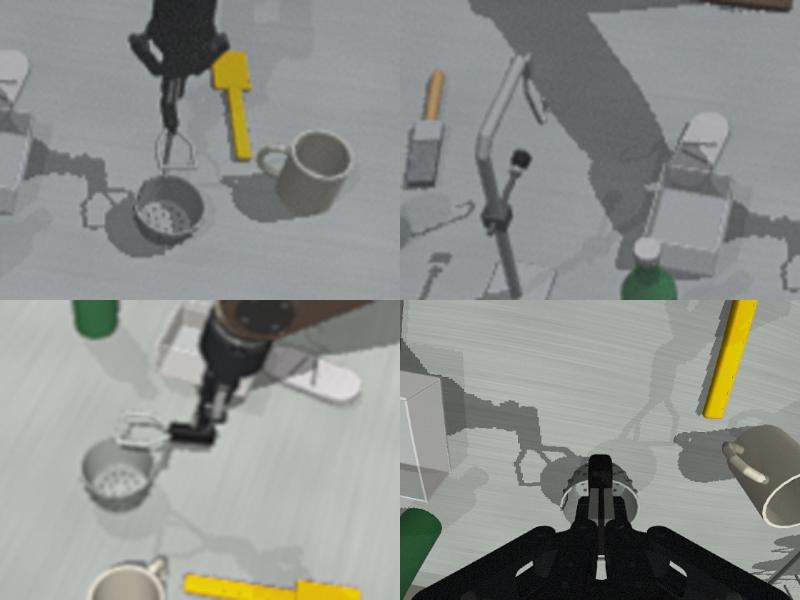

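The gripper reads fully shut with no force, yet the picture shows the block next to or between the pads. I need a closer look.

```bash
python3 - <<'E'
from h import *
print({k:np.round(v,3) for k,v in ctrl.get_state().items() if k in("opening","finger_force","contact_force","time")})
w=cv2.imread("pics/w2.png");b=cv2.imread("pics/d2.png")
w=np.clip(w.astype(float)*2.2,0,255).astype(np.uint8);b=np.clip(b.astype(float)*1.8,0,255).astype(np.uint8)
A=cv2.resize(w[200:400,200:360],(480,600),interpolation=cv2.INTER_CUBIC)
p,r=getcmd()
d=load("d2.png");print("proj tcp side",proj(d,p),"wrist",proj(load("w2.png"),p), "block c wrist",proj(load("w2.png"),[.515,.2353,.122]))
B=cv2.resize(b[250:330,220:300],(320,320),interpolation=cv2.INTER_CUBIC); B=np.vstack([B,np.zeros((280,320,3),np.uint8)])
cv2.imwrite("pics/m3.png",np.hstack([A,B]))
E
```

```text
{'time': np.float64(3.45), 'contact_force': array([ 0.166,  0.545, -1.007]), 'finger_force': np.float64(0.0), 'opening': np.float64(-0.001)}
proj tcp side [[267.6913     289.90456536]] wrist [[278.44912982 257.33771398]] block c wrist [[278.28038033 269.74745655]]
```

View pics/m3.png

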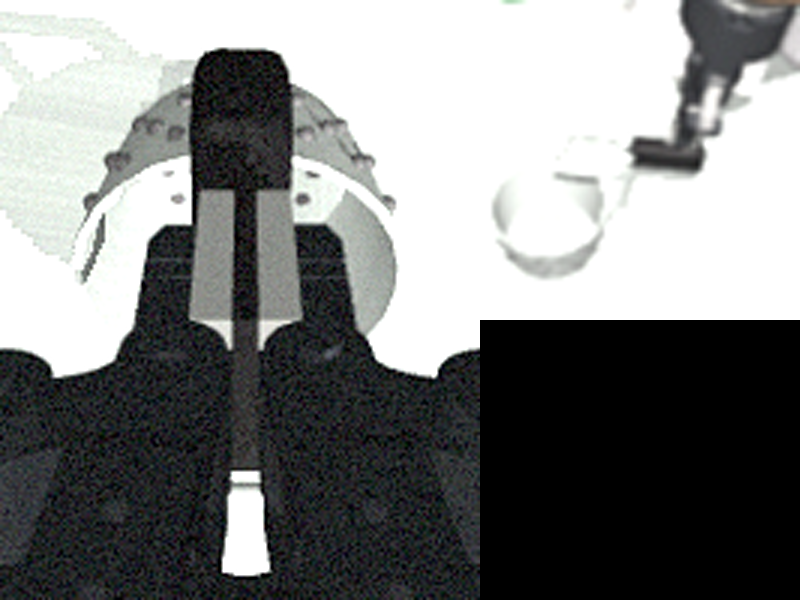

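```bash
python3 - <<'E'
from h import *
w=load("w2.png");p,r=getcmd();z=r.apply([0,0,1]);x=r.apply([1,0,0]);y=r.apply([0,1,0])
E=np.array(w["extrinsics"]); print("cam in tool",np.round(r.inv().apply(E[:3,3]-p),4), "axis",np.round(r.inv().apply(-E[:3,2]),3),ctrl.finger_overhang)
for s in(-.03,-.005,0,.014): print(s,*[np.round(proj(w,p+s*z+dx*x),0) for dx in(-.011,.011)])
f=np.array([np.cos(.21),np.sin(.21),0]);l=np.array([-f[1],f[0],0]);b=np.array([.515,.2353,.122])
for a in(-28,28):
  for h in(-12,12): print("blk",a,h,*[np.round(proj(w,b+a*f/1e3+yy*l/1e3+[0,0,h/1e3]),0) for yy in(-8,8)])
E
```

```text
cam in tool [ 0.0793  0.0015 -0.1659] axis [-0.312  0.     0.95 ] 0.014
-0.03 [[278. 308.]] [[278. 264.]]
-0.005 [[278. 281.]] [[278. 242.]]
0 [[279. 276.]] [[278. 238.]]
0.014 [[279. 264.]] [[279. 228.]]
blk -28 -12 [[262. 212.]] [[294. 212.]]
blk -28 12 [[259. 241.]] [[295. 241.]]
blk 28 -12 [[266. 291.]] [[293. 291.]]
blk 28 12 [[264. 324.]] [[294. 324.]]
```

```bash
python3 - <<'E'
from h import *
d=load("d2.png");s=load("s2.png");p,r=getcmd();z=r.apply([0,0,1]);x=r.apply([1,0,0])
for k in(-.05,-.03,0,.014): print(k,"side",*[np.round(proj(d,p+k*z+dx*x)[0],1) for dx in(-.011,.011)],"scene",*[np.round(proj(s,p+k*z+dx*x)[0],1) for dx in(-.011,.011)])
# fingertip track in open state w1: darkest-profile check
w=load("w2.png")["image"].astype(int).sum(2); print(w[255:275:2,270], w[255:275:2,290], w[255:275:2,280])
E
```

```text
-0.05 side [268.4 278.4] [275.9 280.4] scene [359.3 204.2] [358.1 200.2]
-0.03 side [266.7 282.7] [274.  284.7] scene [358.6 209.3] [357.4 205.2]
0 side [264.1 288.9] [271.3 290.9] scene [357.5 216.7] [356.3 212.6]
0.014 side [262.9 291.8] [270.1 293.7] scene [357.  220.1] [355.9 216. ]
[ 49  38  27  44 145 190 184 194 184 193] [ 73  59  71  14 139 190 199 192 188 205] [50 40 29 13 33 25 16 44 42 50]
```

The tips are shut about 25-30 mm higher than expected, just above the block. I'll open, go deeper and close again.

Emit:
send_rows(
  moves="0 0 0 0 0 0 1; 0 0 0 0 0 0 1; 0 0 0 0 0 0 1; 0 0 0 0 0 0 1; 0 0 0 0 0 0.05 1; 0 0 0 0 0 0.1 1; 0 0 0 0 0 0.14 1; 0 0 0 0 0 0.14 1",
)

```text
time: 4.45
eef_pos: [0.5172, 0.2358, 0.089]
tcp_rot: [-0.099, 0.987, 0.013, 0.129]
contact_force: [0.9, 0.0, -0.6]
opening: 0.999
finger_force: 0.0
```

Emit:
send_rows(
  moves="0 0 0 0 0 0 -1; 0 0 0 0 0 0 -1; 0 0 0 0 0 0 -1; 0 0 0 0 0 0 -1; 0 0 0 0 0 0 -1; 0 0 0 0 0 0 -1; 0 0 0 0 0 0 -1",
  newtons=50,
)

```text
time: 5.32
eef_pos: [0.518, 0.236, 0.0908]
tcp_rot: [-0.099, 0.986, 0.013, 0.13]
contact_force: [-1.7, -1.9, 3.4]
opening: 0.18
finger_force: 51.7
```

Gripped: the opening of 0.18 matches the 16 mm block, with 52 N on the pad. Next I'll plan the carry.

```bash
python3 - <<'E'
from h import *
done([0,0,0,0,0,.14])
p,r=getcmd();f=np.array([np.cos(.2),np.sin(.2),0])
blk=np.array([.515,.2353,.122]);bw=blk+.084*f;bw[2]=.122
b=r.inv().apply(bw-p); b[1]=0; print("bar in tool",b, "meas y",r.inv().apply(bw-p)[1])
json.dump(b.tolist(),open("bar.json","w"))
open("h.py","a").write('''
PIN=np.array([.577,-.1905,.300]);YS=-.05;FS=np.array([np.cos(YS),np.sin(YS),0])
def barT(dx,dz,tilt=15):   # bar target rel. to pin, stand frame -> row
    r=ori(YS,np.radians(tilt)); b=np.array(json.load(open("bar.json")))
    return rel(PIN+dx*FS+[0,0,dz]-r.apply(b),r)
def barnow():
    s=ctrl.get_state(); b=np.array(json.load(open("bar.json")))
    X=s["eef_pos"]+R.from_quat(s["tcp_rot"]).apply(b)-PIN
    return X@FS, X@np.array([-FS[1],FS[0],0]), X[2], s["contact_force"], s["time"], s["finger_force"]
''')
from importlib import reload
import h; reload(h)
print("lift",rel(p+[-.03,0,.14],r)); print("stage",h.barT(-.09,-.06))
print("jar",plane(load("scene0.png"),(162,225),.1),plane(load("side0.png"),(286,184),.05))
E
```

```text
bar in tool [-0.08654397  0.         -0.00973899] meas y -6.194394008224064e-05
lift [ 0.      0.      0.     -0.0392  0.03   -0.7142]
stage [ 0.0103 -0.      0.0384  0.7766 -1.9369 -0.8195]
jar [ 0.65734679 -0.38575085  0.1       ] [ 0.63470571 -0.38041593  0.05      ]
```

Emit:
send_rows(
  moves="0 0 0 0 0 -0.15 -1; 0 0 0 0 0 -0.3 -1; 0 0 0 0 0 -0.5 -1; 0 0 0 0 0 -0.7 -1; 0 0 0 0.15 -0.2 -0.75 -1; 0.005 0 0.02 0.3 -0.4 -0.8 -1; 0.0103 0 0.0384 0.4 -0.6 -0.8 -1; 0.0103 0 0.0384 0.4 -0.75 -0.8 -1; 0.0103 0 0.0384 0.4 -0.9 -0.8 -1; 0.0103 0 0.0384 0.4 -0.9 -0.8 -1; 0.0103 0 0.0384 0.4 -0.9 -0.8 -1",
)

```text
time: 6.7
eef_pos: [0.4364, 0.0364, 0.223]
tcp_rot: [0.025, 0.991, -0.003, 0.129]
contact_force: [0.3, -0.2, -2.0]
opening: 0.176
finger_force: 51.0
```

```bash
python3 - <<'E'
from h import *
done([.0103,0,.0384,.4,-.9,-.8])
print(getcmd()[0],barnow()); print("stage",barT(-.09,-.06))
E
```

```text
[0.4372696  0.03594327 0.22397858] (np.float64(-0.070557926455336), np.float64(0.2195747756052157), np.float64(-0.04540159819900136), array([ 0.34454183, -0.24204958, -1.9958347 ]), 6.7, 50.988094210624695)
stage [ 0.     -0.     -0.      0.118  -1.0959  0.0498]
```

Emit:
send_rows(
  moves="0 0 0 0.1 -0.2 0.02 -1; 0 0 0 0.118 -0.4 0.04 -1; 0 0 0 0.118 -0.6 0.05 -1; 0 0 0 0.118 -0.75 0.05 -1; 0 0 0 0.118 -0.88 0.05 -1; 0 0 0 0.118 -0.96 0.05 -1; 0 0 0 0.118 -0.99 0.05 -1; 0 0 0 0.118 -1 0.05 -1; 0 0 0 0.118 -1 0.05 -1",
)

```text
time: 7.82
eef_pos: [0.4071, -0.162, 0.2082]
tcp_rot: [0.024, 0.991, -0.003, 0.13]
contact_force: [0.9, 0.0, -1.7]
opening: 0.169
finger_force: 51.0
```

```bash
python3 - <<'E'
from h import *
done([0,0,0,.118,-1,.05])
print(barnow()); print("stage",barT(-.08,-.07))
E
```

```text
(np.float64(-0.08998723314368652), np.float64(0.02005153173040212), np.float64(-0.060006318509709916), array([ 0.91619808,  0.04526605, -1.68385942]), 7.825, 51.00752234458923)
stage [ 0.     -0.     -0.     -0.0354 -0.0959  0.0611]
```

Emit:
send_rows(
  moves="0 0 0 0 -0.05 0 -1; 0 0 0 0 -0.096 0 -1; 0 0 0 0 -0.096 0 -1; 0 0 0 0 -0.096 0 -1",
)

```text
time: 8.32
eef_pos: [0.406, -0.1821, 0.2083]
tcp_rot: [0.025, 0.991, -0.003, 0.13]
contact_force: [-0.2, -1.0, -2.2]
opening: 0.179
finger_force: 51.0
```

```bash
python3 - <<'E'
from h import *
done([0,0,0,0,-.096,0])
print(barnow())
for i in range(8): cam("side",f"d3_{i}.png")
cam("scene","s3.png")
ims=[cv2.imread(f"pics/d3_{i}.png")[130:220,215:335] for i in range(8)]
ims.append(cv2.imread("pics/s3.png")[140:230,170:290])
ims=[cv2.resize(i,(266,200),interpolation=cv2.INTER_CUBIC) for i in ims]
cv2.imwrite("pics/m4.png",np.vstack([np.hstack(ims[:3]),np.hstack(ims[3:6]),np.hstack(ims[6:])]))
E
```

```text
(np.float64(-0.09008692036688834), np.float64(-0.00017556557905056737), np.float64(-0.05990099714500963), array([-0.23922251, -0.98405916, -2.15426231]), 8.325, 50.985708832740784)
```

View pics/m4.png

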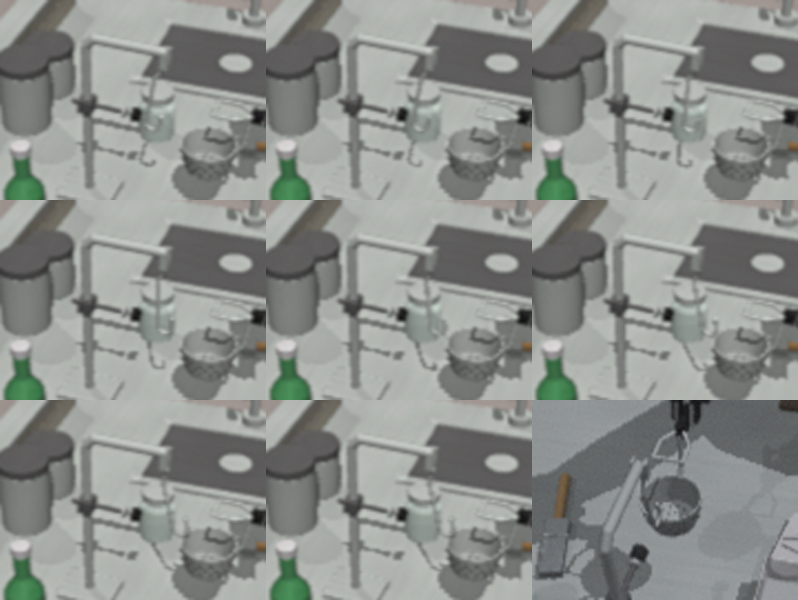

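The basket is held level. The hook swings between its buffer and about 35 mm forward, and the stand frame matches my estimate. I'll lower to 80 mm below the pin and move in.

Emit:
send_rows(
  moves="0 0 0 0.013 0 0.048 -1; 0 0 0 0.026 0 0.0966 -1; 0 0 0 -0.022 0 0.1095 -1; 0 0 0 -0.071 0 0.1225 -1; 0 0 0 -0.119 0 0.1354 -1; 0 0 0 -0.167 0 0.1484 -1; 0 0 0 -0.216 0 0.1613 -1; 0 0 0 -0.264 0 0.1742 -1; 0 0 0 -0.312 0 0.1872 -1; 0 0 0 -0.361 0 0.2 -1; 0 0 0 -0.385 0 0.2066 -1; 0 0 0 -0.409 0 0.2131 -1",
)

```text
time: 10.28
eef_pos: [0.4963, -0.1864, 0.1883]
tcp_rot: [0.025, 0.991, -0.003, 0.13]
contact_force: [0.5, 0.7, -2.4]
opening: 0.177
finger_force: 51.0
```

```bash
cat >> h.py <<'E'
def feel(n=6,name="side"):
    F=[]
    for i in range(n):
        cam(name); F.append(ctrl.get_state()["contact_force"])
    F=np.array(F); print("bar",np.round(barnow()[:3],4),"F fwd",np.round(F@FS,1),"mean",np.round(F.mean(0),2),"t",ctrl.get_state()["time"])
E
python3 - <<'E'
from h import *
done([0,0,0,-.409,0,.2131]); feel(5)
E
```

```text
bar [-0.0001  0.     -0.0799] F fwd [ 0.1 -0.6 -0.2 -0.5  0.4] mean [-0.17  0.03 -2.14] t 10.525
```

Emit:
send_rows(
  moves="0 0 0 -0.0097 0 0.0026 -1; 0 0 0 -0.0193 0 0.0052 -1; 0 0 0 -0.029 0 0.0078 -1; 0 0 0 -0.0386 0 0.0104 -1; 0 0 0 -0.0483 0 0.0129 -1",
)

```text
time: 11.15
eef_pos: [0.5062, -0.1869, 0.1884]
tcp_rot: [0.025, 0.991, -0.003, 0.13]
contact_force: [-1.0, 0.2, -2.4]
opening: 0.175
finger_force: 51.0
```

```bash
python3 - <<'E'
from h import *
done([0,0,0,-.0483,0,.0129]); feel(5)
E
```

```text
bar [ 0.01    0.     -0.0799] F fwd [-0.   0.2 -0.4  0.1 -0.1] mean [-0.06 -0.02 -2.37] t 11.4
```

Emit:
send_rows(
  moves="0 0 0 -0.0024 0 0.0006 -1; 0 0 0 -0.0048 0 0.0013 -1; 0 0 0 -0.0072 0 0.0019 -1; 0 0 0 -0.0097 0 0.0026 -1; 0 0 0 -0.0121 0 0.0032 -1",
)

```text
time: 12.02
eef_pos: [0.5086, -0.187, 0.1884]
tcp_rot: [0.025, 0.991, -0.003, 0.13]
contact_force: [0.6, 0.4, -2.0]
opening: 0.173
finger_force: 51.0
```

```bash
python3 - <<'E'
from h import *
done([0,0,0,-.0121,0,.0032]); feel(5)
E
```

```text
bar [ 0.0125  0.     -0.0798] F fwd [-0.8 -0.6 -0.5  0.4  0.5] mean [-0.17  0.29 -2.5 ] t 12.275
```

Still free. I'll keep stepping in 2.5 mm moves and read the force each time.

Emit:
send_rows(
  moves="0 0 0 -0.0024 0 0.0006 -1; 0 0 0 -0.0048 0 0.0013 -1; 0 0 0 -0.0072 0 0.0019 -1; 0 0 0 -0.0097 0 0.0026 -1; 0 0 0 -0.0121 0 0.0032 -1",
)

```text
time: 12.9
eef_pos: [0.5111, -0.1872, 0.1884]
tcp_rot: [0.025, 0.991, -0.003, 0.13]
contact_force: [-1.0, -0.7, -3.0]
opening: 0.176
finger_force: 51.0
```

```bash
python3 - <<'E'
from h import *
done([0,0,0,-.0121,0,.0032]); feel(4)
E
```

```text
bar [ 0.015   0.     -0.0798] F fwd [-0.1 -0.5 -0.5  0.6] mean [-0.12  0.14 -2.22] t 13.1
```

Emit:
send_rows(
  moves="0 0 0 -0.0024 0 0.0006 -1; 0 0 0 -0.0048 0 0.0013 -1; 0 0 0 -0.0072 0 0.0019 -1; 0 0 0 -0.0097 0 0.0026 -1; 0 0 0 -0.0121 0 0.0032 -1",
)

```text
time: 13.72
eef_pos: [0.5136, -0.1873, 0.1884]
tcp_rot: [0.025, 0.991, -0.003, 0.13]
contact_force: [0.2, 0.7, -2.5]
opening: 0.176
finger_force: 51.0
```

```bash
python3 - <<'E'
from h import *
done([0,0,0,-.0121,0,.0032]); feel(4)
E
```

```text
bar [ 0.0175  0.     -0.0798] F fwd [-0.3 -0.6 -0.6 -0.5] mean [-0.49  0.3  -1.98] t 13.925
```

Emit:
send_rows(
  moves="0 0 0 -0.0024 0 0.0006 -1; 0 0 0 -0.0048 0 0.0013 -1; 0 0 0 -0.0072 0 0.0019 -1; 0 0 0 -0.0097 0 0.0026 -1",
)

```text
time: 14.42
eef_pos: [0.5156, -0.1874, 0.1884]
tcp_rot: [0.025, 0.991, -0.003, 0.13]
contact_force: [0.4, 0.2, -2.5]
opening: 0.177
finger_force: 51.0
```

```bash
python3 - <<'E'
from h import *
done([0,0,0,-.0097,0,.0026]); feel(4); cam("side","d5.png"); cam("scene","s5.png")
d=cv2.imread("pics/d5.png")[130:220,215:335];s=cv2.imread("pics/s5.png")[140:230,170:290]
cv2.imwrite("pics/m5.png",np.hstack([cv2.resize(i,(400,300),interpolation=cv2.INTER_CUBIC) for i in(d,s)]))
E
```

```text
bar [ 0.0196  0.     -0.0798] F fwd [ 0.1  0.8 -0.5 -0.9] mean [-0.13 -0.04 -2.3 ] t 14.625
```

View pics/m5.png

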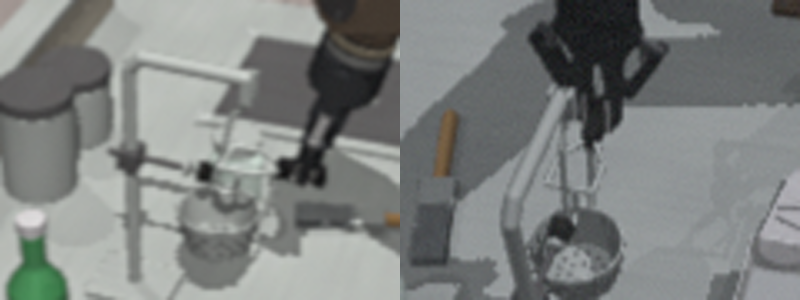

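The bar is close to the shank with the hand clear of the stand arm; contact with the buffer should come at about 23-27 mm.

Emit:
send_rows(
  moves="0 0 0 -0.0024 0 0.0006 -1; 0 0 0 -0.0048 0 0.0013 -1; 0 0 0 -0.0072 0 0.0019 -1; 0 0 0 -0.0097 0 0.0026 -1",
)

```text
time: 15.22
eef_pos: [0.5176, -0.1875, 0.1884]
tcp_rot: [0.025, 0.991, -0.003, 0.13]
contact_force: [-0.6, 0.3, -2.8]
opening: 0.175
finger_force: 51.0
```

```bash
python3 - <<'E'
from h import *
done([0,0,0,-.0097,0,.0026]); feel(4)
l=np.array([-FS[1],FS[0],0]);s=load("s5.png");d=load("d5.png");B=PIN+.0196*FS+[0,0,-.08]
for c,x0,y0,o in((d,215,130,0),(s,170,140,400)):
  for k in(-.022,0,.022):
    q=proj(c,B+k*l)[0]; print(np.round(((q[0]-x0)/.3+o,(q[1]-y0)/.3)))
E
```

```text
bar [ 0.0216  0.     -0.0798] F fwd [ 0.2  0.1  0.4 -0.4] mean [ 0.06  0.25 -2.61] t 15.425
[232. 144.]
[225. 155.]
[218. 166.]
[545. 181.]
[568. 185.]
[591. 190.]
```

Emit:
send_rows(
  moves="0 0 0 -0.0024 0 0.0006 -1; 0 0 0 -0.0048 0 0.0013 -1; 0 0 0 -0.0072 0 0.0019 -1; 0 0 0 -0.0097 0 0.0026 -1",
)

```text
time: 15.92
eef_pos: [0.5191, -0.1875, 0.1883]
tcp_rot: [0.025, 0.991, -0.003, 0.13]
contact_force: [-5.0, -0.6, 0.4]
opening: 0.174
finger_force: 51.2
```

```bash
python3 - <<'E'
from h import *
done([0,0,0,-.0097,0,.0026]); feel(4)
E
```

```text
bar [ 0.0232  0.     -0.08  ] F fwd [-3.4 -4.4 -4.2 -4.4] mean [-4.09  0.18 -0.67] t 16.125
```

Contact: steady at about 4 N against the buffer, with a lean of about 0.21 rad. I'll hold it for a second.

Emit:
send_rows(
  moves="0 0 0 0 0 0 -1; 0 0 0 0 0 0 -1; 0 0 0 0 0 0 -1; 0 0 0 0 0 0 -1; 0 0 0 0 0 0 -1; 0 0 0 0 0 0 -1; 0 0 0 0 0 0 -1; 0 0 0 0 0 0 -1",
)

```text
time: 17.12
eef_pos: [0.5194, -0.1876, 0.1883]
tcp_rot: [0.025, 0.991, -0.003, 0.13]
contact_force: [-4.8, -0.1, -1.4]
opening: 0.175
finger_force: 51.3
```

Emit:
send_rows(
  moves="0 0 0 0.0003 0 0.005 -1; 0 0 0 0.0005 0 0.01 -1; 0 0 0 0.0008 0 0.015 -1; 0 0 0 0.001 0 0.02 -1; 0 0 0 0.0013 0 0.025 -1; 0 0 0 0.0016 0 0.03 -1; 0 0 0 0.0018 0 0.035 -1; 0 0 0 0.0021 0 0.04 -1",
)

```text
time: 18.12
eef_pos: [0.5212, -0.1877, 0.1807]
tcp_rot: [0.025, 0.991, -0.003, 0.13]
contact_force: [-5.7, 0.6, -0.5]
opening: 0.175
finger_force: 51.4
```

```bash
python3 - <<'E'
from h import *
done([0,0,0,.0021,0,.04]); feel(4)
E
```

```text
bar [ 0.0252  0.     -0.0877] F fwd [-4.5 -4.9 -4.9 -4.2] mean [-4.6   0.33 -1.55] t 18.325
```

Emit:
send_rows(
  moves="0 0 0 0.0005 0 0.01 -1; 0 0 0 0.001 0 0.02 -1; 0 0 0 0.0016 0 0.03 -1; 0 0 0 0.0021 0 0.04 -1; 0 0 0 0.0026 0 0.05 -1; 0 0 0 0.0031 0 0.06 -1; 0 0 0 0.0031 0 0.06 -1",
)

```text
time: 19.2
eef_pos: [0.5237, -0.1877, 0.1684]
tcp_rot: [0.025, 0.991, -0.003, 0.13]
contact_force: [-1.7, -0.1, -2.8]
opening: 0.173
finger_force: 51.1
```

```bash
python3 - <<'E'
from h import *
done([0,0,0,.0031,0,.06]); feel(4)
E
```

```text
bar [ 0.0277  0.0001 -0.0998] F fwd [-1.5 -2.1 -1.7 -1.7] mean [-1.77  0.15 -3.11] t 19.4
```

Emit:
send_rows(
  moves="0 0 0 0.0005 0 0.01 -1; 0 0 0 0.001 0 0.02 -1; 0 0 0 0.0016 0 0.03 -1; 0 0 0 0.0021 0 0.04 -1; 0 0 0 0.0026 0 0.05 -1; 0 0 0 0.0031 0 0.06 -1; 0 0 0 0.0031 0 0.06 -1",
)

```text
time: 20.27
eef_pos: [0.5262, -0.1878, 0.1567]
tcp_rot: [0.025, 0.991, -0.003, 0.13]
contact_force: [-1.1, 0.5, -3.4]
opening: 0.174
finger_force: 51.1
```

```bash
python3 - <<'E'
from h import *
done([0,0,0,.0031,0,.06]); feel(4)
E
```

```text
bar [ 3.010e-02  1.000e-04 -1.114e-01] F fwd [-1.1 -1.  -0.9 -1.1] mean [-1.04 -0.26 -2.59] t 20.475
```

Emit:
send_rows(
  moves="0 0 0 -0.0044 0 0.0013 -1; 0 0 0 -0.004 0 0.0115 -1; 0 0 0 -0.0036 0 0.0215 -1; 0 0 0 -0.0034 0 0.0315 -1; 0 0 0 -0.0032 0 0.0415 -1; 0 0 0 -0.0032 0 0.0515 -1; 0 0 0 -0.0032 0 0.0515 -1; 0 0 0 -0.0032 0 0.0515 -1; 0 0 0 -0.0032 0 0.0515 -1",
)

```text
time: 21.6
eef_pos: [0.5296, -0.1885, 0.1485]
tcp_rot: [0.025, 0.991, -0.004, 0.131]
contact_force: [-9.2, 0.8, 3.0]
opening: 0.17
finger_force: 52.2
```

```bash
python3 - <<'E'
from h import *
done([0,0,0,-.0032,0,.0515]); feel(5)
E
```

```text
bar [ 0.0336 -0.0003 -0.1197] F fwd [-8.2 -9.1 -9.  -8.5 -8.6] mean [-8.65  0.65  3.68] t 21.85
```

It has seated on the bend with about 10 N, so I'll relax it slightly and pause.

Emit:
send_rows(
  moves="0 0 0 0.0015 0 -0.0045 -1; 0 0 0 0.003 0 -0.0085 -1; 0 0 0 0.003 0 -0.0085 -1; 0 0 0 0.003 0 -0.0085 -1; 0 0 0 0.003 0 -0.0085 -1; 0 0 0 0.003 0 -0.0085 -1; 0 0 0 0.003 0 -0.0085 -1",
)

```text
time: 22.72
eef_pos: [0.5286, -0.1882, 0.1489]
tcp_rot: [0.025, 0.991, -0.003, 0.131]
contact_force: [-5.1, 0.4, -0.6]
opening: 0.174
finger_force: 51.5
```

```bash
python3 - <<'E'
from h import *
done([0,0,0,.003,0,-.0085]); feel(5); cam("side","d6.png"); cam("scene","s6.png")
d=cv2.imread("pics/d6.png")[130:220,215:335];s=cv2.imread("pics/s6.png")[140:230,170:290]
cv2.imwrite("pics/m6.png",np.hstack([cv2.resize(i,(400,300),interpolation=cv2.INTER_CUBIC) for i in(d,s)]))
E
```

```text
bar [ 3.260e-02 -1.000e-04 -1.193e-01] F fwd [-4.6 -4.  -4.7 -5.1 -4.6] mean [-4.69 -1.12 -0.2 ] t 22.975
```

View pics/m6.png

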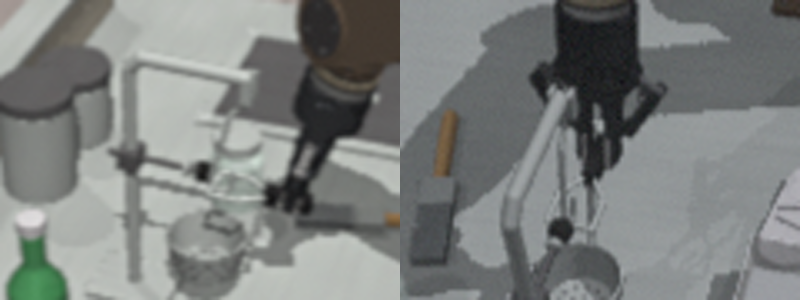

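The hook's point shows inside the loop at about (573,205), centred between the side wires at 550 and 605, with the hook held back at 4.7 N. Next I'll work out the easing path to plumb.

```bash
python3 - <<'E'
from h import *
for th in(.19,.14,.09,.045,0): 
    rr=.1255; print(th,barT(rr*np.sin(th)+.006*np.cos(th)*th/.21,-rr*np.cos(th)+.006*np.sin(th)))
E
```

```text
0.19 [ 0.     -0.     -0.      0.02   -0.      0.0074]
0.14 [ 0.     -0.     -0.      0.0582 -0.      0.004 ]
0.09 [ 0.     -0.     -0.      0.0964 -0.     -0.0009]
0.045 [ 0.     -0.     -0.      0.1306  0.     -0.0067]
0 [ 0.     -0.     -0.      0.1646  0.     -0.0138]
```

Emit:
send_rows(
  moves="0 0 0 0.01 0 0.003 -1; 0 0 0 0.02 0 0.0055 -1; 0 0 0 0.034 0 0.006 -1; 0 0 0 0.048 0 0.005 -1; 0 0 0 0.062 0 0.0035 -1; 0 0 0 0.076 0 0.002 -1; 0 0 0 0.09 0 0 -1; 0 0 0 0.104 0 -0.002 -1; 0 0 0 0.118 0 -0.0045 -1; 0 0 0 0.132 0 -0.007 -1; 0 0 0 0.146 0 -0.0095 -1; 0 0 0 0.155 0 -0.0118 -1",
)

```text
time: 24.58
eef_pos: [0.4978, -0.1865, 0.143]
tcp_rot: [0.025, 0.991, -0.003, 0.13]
contact_force: [0.1, -0.1, -3.0]
opening: 0.174
finger_force: 51.0
```

```bash
python3 - <<'E'
from h import *
done([0,0,0,.155,0,-.0118]); feel(6); print(barT(0,-.128))
E
```

```text
bar [ 0.002   0.     -0.1251] F fwd [-0.9 -0.5 -0.3  0.2 -0.4 -0.1] mean [-0.35 -0.44 -2.47] t 24.875
[ 0.     -0.     -0.      0.0129 -0.      0.0101]
```

Emit:
send_rows(
  moves="0 0 0 0.0006 0 0.0024 -1; 0 0 0 0.0013 0 0.0048 -1; 0 0 0 0.0019 0 0.0072 -1; 0 0 0 0.0026 0 0.0096 -1; 0 0 0 0.0026 0 0.0096 -1",
)

```text
time: 25.5
eef_pos: [0.4983, -0.1867, 0.1415]
tcp_rot: [0.025, 0.991, -0.003, 0.131]
contact_force: [-0.3, -0.0, -0.1]
opening: 0.174
finger_force: 51.3
```

```bash
python3 - <<'E'
from h import *
done([0,0,0,.0026,0,.0096]); feel(5)
E
```

```text
bar [ 2.200e-03 -1.000e-04 -1.267e-01] F fwd [ 0.5  0.2 -0.4 -0.2 -0.1] mean [ 0.04  0.75 -0.42] t 25.75
```

Emit:
send_rows(
  moves="0 0 0 0.0006 0 0.0024 -1; 0 0 0 0.0013 0 0.0048 -1; 0 0 0 0.0013 0 0.0048 -1; 0 0 0 0.0013 0 0.0048 -1",
)

```text
time: 26.25
eef_pos: [0.4985, -0.1868, 0.1407]
tcp_rot: [0.025, 0.991, -0.003, 0.131]
contact_force: [0.0, 1.2, 3.1]
opening: 0.175
finger_force: 51.7
```

```bash
python3 - <<'E'
from h import *
done([0,0,0,.0013,0,.0048]); feel(5)
E
```

```text
bar [ 0.0023 -0.0002 -0.1275] F fwd [ 0.3  0.5 -0.6  0.3 -0.1] mean [0.13 0.76 3.83] t 26.5
```

Loaded slightly too much and with no horizontal force, so the hook is plumb. I'll raise 0.8 mm, lower the grip force and open gradually.

Emit:
send_rows(
  moves="0 0 0 -0.001 0 -0.0038 -1; 0 0 0 -0.001 0 -0.0038 -1; 0 0 0 -0.001 0 -0.0038 -1; 0 0 0 -0.001 0 -0.0038 -1",
  newtons=20,
)

```text
time: 27.0
eef_pos: [0.4979, -0.1866, 0.1408]
tcp_rot: [0.025, 0.991, -0.003, 0.13]
contact_force: [0.3, 0.7, 3.5]
opening: 0.175
finger_force: 51.7
```

```bash
python3 - <<'E'
from h import *
done([0,0,0,-.001,0,-.0038]); feel(5)
E
```

```text
bar [ 0.0019 -0.     -0.1274] F fwd [-0.2 -1.3 -0.4 -0.4 -0.7] mean [-0.56  0.66  3.05] t 27.25
```

Emit:
send_rows(
  moves="0 0 0 0 0 0 -0.64; 0 0 0 0 0 0 -0.62; 0 0 0 0 0 0 -0.6; 0 0 0 0 0 0 -0.58; 0 0 0 0 0 0 -0.56; 0 0 0 0 0 0 -0.54; 0 0 0 0 0 0 -0.52; 0 0 0 0 0 0 -0.5; 0 0 0 0 0 0 -0.5; 0 0 0 0 0 0 -0.5; 0 0 0 0 0 0 -0.5; 0 0 0 0 0 0 -0.5",
)

```text
time: 28.75
eef_pos: [0.498, -0.1865, 0.1408]
tcp_rot: [0.025, 0.991, -0.003, 0.13]
contact_force: [-0.4, 0.3, 1.1]
opening: 0.249
finger_force: 0.0
```

```bash
python3 - <<'E'
from h import *
c=[cam("side") for i in range(12)]; feel(1)
g=[cv2.cvtColor(k["image"],cv2.COLOR_RGB2GRAY)[140:240,230:330].astype(int) for k in c]
print([int((abs(g[i+1]-g[i])>25).sum()) for i in range(11)])
E
```

```text
bar [ 0.0019  0.     -0.1274] F fwd [-0.] mean [-0.04 -0.44 -0.67] t 29.4
[1, 2, 0, 0, 0, 0, 0, 0, 0, 0, 1]
```

Released, and the picture is still. Open fully and withdraw.

Emit:
send_rows(
  moves="0 0 0 0 0 0 0; 0 0 0 0 0 0 0.5; 0 0 0 0 0 0 1; 0 0 0 0 0 0 1; 0 0 0 0 0 -0.03 1; 0 0 0 0 0 -0.08 1; 0 0 0 0 0 -0.15 1; 0 0 0 0 0 -0.25 1; 0 0 0 0 0 -0.4 1; 0 0 0 0.1 0 -0.5 1; 0 0 0 0.2 0 -0.6 1; 0 0 0 0.2 0 -0.6 1",
)

```text
time: 30.9
eef_pos: [0.4284, -0.1837, 0.249]
tcp_rot: [0.025, 0.991, -0.005, 0.132]
contact_force: [0.4, -0.4, -0.6]
opening: 1.001
finger_force: 0.0
```

```bash
python3 - <<'E'
from h import *
done([0,0,0,.2,0,-.6])
for n in("side","scene"):
    c=[cam(n) for i in range(10)]
    if n=="side": cam(n,"d7.png")
    g=[cv2.cvtColor(k["image"],cv2.COLOR_RGB2GRAY)[140:250,170:330].astype(int) for k in c]
    print(n,[int((abs(g[i]-g[0])>25).sum()) for i in range(1,10)])
d6=cv2.imread("pics/d6.png",0)
# handle/basket location: tilt from dark block pixels in side view
d=load("d7.png");I=cv2.cvtColor(d["image"],cv2.COLOR_RGB2GRAY)
l=np.array([-FS[1],FS[0],0]);B=PIN+[0,0,-.128]
print("bar",proj(d,B),"blk level",proj(d,B-.084*FS),"tilt±.2",proj(d,B-.084*FS+[0,0,.017]),proj(d,B-.084*FS-[0,0,.017]))
q=proj(d,B-.084*FS)[0].astype(int);sub=I[q[1]-18:q[1]+18,q[0]-18:q[0]+18]
n,L,S,C=cv2.connectedComponentsWithStats((sub<45).astype(np.uint8));print(S[1:],C[1:]+q-18)
print(ctrl.get_state()["time"],ctrl.get_state()["eef_pos"])
E
```

```text
side [0, 3, 3, 3, 6, 6, 7, 6, 6]
scene [2, 5, 7, 11, 10, 13, 12, 14, 13]
bar [[287.30608744 188.50138939]] blk level [[309.35857624 193.50303076]] tilt±.2 [[309.65887244 189.6980072 ]] [[309.06239989 197.25106626]]
[[13 16 14  8 67]] [[310.3880597  194.80597015]]
31.95 [ 0.42835402 -0.18305655  0.24641033]
```

```bash
python3 - <<'E'
from h import *
P=[]
for i in range(24):
    I=cv2.cvtColor(cam("side")["image"],cv2.COLOR_RGB2GRAY)[176:212,291:327].astype(float)
    w=np.clip(70-I,0,None); w[:, :8]=0; y,x=np.mgrid[:36,:36]; P.append(((w*x).sum()/w.sum(),(w*y).sum()/w.sum()))
print(np.round(P,2).tolist(), ctrl.get_state()["contact_force"])
E
```

```text
[[19.41, 18.84], [19.39, 18.87], [19.41, 18.86], [19.36, 18.86], [19.32, 18.88], [19.31, 18.89], [19.3, 18.9], [19.3, 18.89], [19.35, 18.86], [19.38, 18.85], [19.38, 18.87], [19.39, 18.85], [19.42, 18.84], [19.42, 18.83], [19.43, 18.82], [19.47, 18.84], [19.42, 18.82], [19.42, 18.83], [19.44, 18.84], [19.41, 18.84], [19.4, 18.87], [19.41, 18.85], [19.35, 18.86], [19.32, 18.89]] [-0.39771643  0.04293606  0.53138268]
```

The block sways only about 0.1 px, well under 1 mm, so it hangs still.

```bash
python3 -c "
from plant import ctrl
print(ctrl.sign_off())"
```

```text
the job is handed in; nothing more can be done
None
```

The job is handed in at about 33 s: the basket hangs nearly level by its bar in the hook's bend, with sub-millimetre sway and the gripper withdrawn; the highest force I read on the hook was about 11 N (limit 15 N), I did not re-check the bystanders' positions, and the sign-off returned no verdict.

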